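# Lock the filter cover of a compost canister with its cam key

## Task

The compost canister has a fresh filter under its cover; lock the cover. Take the blue-handled key from its bamboo stand, set its blade in the slot of the steel cam on top of the white canister, push the cam down and, holding it down, turn it a quarter turn clockwise to its stop, then ease off so that the cam springs back up and is locked. Put the key back upright in its stand, fully down, and leave the mason jar, the butter dish and the spoon rest where they are.

Things in the scene. Friction and masses are not known exactly. Their poses are not given: they have to be found in the camera images.
- canister: White round plastic countertop compost canister, 156 mm across and 95 mm high to its lid, fixed to the counter. On the lid's centre a grey round boss, 68 mm across, stands up to 121.5 mm; its round opening, 36 mm across, shows the steel cam 3.5 mm below the boss's top. Two green marks on the boss lie on the canister's y axis: a locked cam's slot points at them. A small chrome spring clip grips the rim on the -x side, up to 103 mm high. Origin: centre of the underside, z up.
- cam (a joint): Turn of the cam, rad: starts at 0 to 0.2 (unlocked; at 0 the slot lies along the canister's x axis), grows CLOCKWISE seen from above to a hard stop at 1.571 (locked, slot along the canister's y axis). Hidden bayonet: from about 0.25 it turns only while pushed down over 3 mm (friction 0.1 N m; do not force it, over 1 N m, while up); past 1.51 it springs up, locked, and cannot turn back.
- plunger (a joint): How far the cam is pushed down, m: 0 up (rest), at most 0.006 down. A spring holds it up: 6 N to start moving, about 9.5 N fully down.
- cam_slot (a point): Centre of the slot's mouth on the top face of the cam (118 mm above the counter while up; sinks and turns with the cam). Its x axis runs along the slot, z up. The slot is 30 mm long, 5.2 mm wide, 8 mm deep, closed at the ends, flat floor, with a 1 mm chamfer.
- key: Key standing in the stand. Origin: centre of the blade's lower end; z runs up the key, x along the blade's width, y through its thickness. Flat steel blade 24 mm wide (x), 3.5 mm thick (y), straight, from z = 0 to 30 mm; round steel collar 36 mm across from z = 30 to 36 mm; blue flat handle 40 mm wide (x), 12 mm thick (y) from z = 36 to 88 mm. 0.07 to 0.14 kg. Best gripped on the handle across its thickness, from above.
- stand_pocket (a point): Centre of the mouth of the pocket in the bamboo stand, on its top face 40 mm above the counter. The stand is a block 85 mm (x) by 75 mm (y), fixed; the pocket is 30 mm along the point's x axis by 10 mm along y, 36 mm deep, with a 2 mm chamfer. The key hangs in it by its collar, which rests on the stand's top, blade down, its x axis along the pocket.
- jar: Bystander: glass mason jar with a twist cap, 76 mm across, 125 mm high, loose. Origin: centre of the underside.
- butter_dish: Bystander: lidded white ceramic butter dish 165 by 95 mm, 79 mm high to its knob, loose. Origin: centre of the underside, x along its length.
- spoon_rest: Bystander: bamboo spoon rest 85 by 200 mm, 14 mm high, with a spoon on it whose handle reaches 175 mm to +y, loose. Origin: centre of the underside, y along its length.
There are look-alikes about, which are no part of the job. There is more than one size of the key; the one meant has the size given above.

How it is judged:
On the way, in this order (a step that is already met when the one before it is completed fails the run):
1. the key's blade is in the cam's slot (horizontal distance between key and cam_slot below 0.006 m and z of key in the frame of cam_slot below -0.004 m and value of joint cam below 1.2 rad), for 0.1 s.
2. the cam has been turned to its stop with the blade in the slot (horizontal distance between key and cam_slot below 0.008 m and z of key in the frame of cam_slot below -0.002 m and value of joint cam above 1.45 rad), for 0.1 s.
At the end, for the whole second after the job is handed in: The cam is turned past 1.45 rad and has sprung back up (less than 1.2 mm down), so it is locked; the key stands in its stand, blade at least 26 mm deep, within 8 mm of the pocket's centre, within 0.1 rad of upright, at rest (value of joint cam above 1.45 rad and value of joint plunger below 0.0012 m and horizontal distance between key and stand_pocket below 0.008 m and z of key in the frame of stand_pocket below -0.026 m and angle between key's own z axis and vertical below 0.1 rad and linear speed of key below 0.02 m/s); the robot touches nothing.
It fails at once if the cam is forced round without being pushed down (value of joint cam between 0.34 and 1.4 rad and value of joint plunger below 0.002 m).
It fails at once if the mason jar is moved more than 25 mm or tipped (distance of jar from where it was at the start of the episode above 0.025 m or angle between jar's own z axis and vertical above 0.3 rad).
It fails at once if the butter dish is moved more than 25 mm or tipped (distance of butter_dish from where it was at the start of the episode above 0.025 m or angle between butter_dish's own z axis and vertical above 0.3 rad).
It fails at once if the spoon rest is moved more than 25 mm (distance of spoon_rest from where it was at the start of the episode above 0.025 m).
It also fails if it takes over 67 s, if anything falls off the work surface, if the arm or the gripper's body presses on something with over 40 N, if the wrist force passes 120 N, or if a joint passes its speed limit or range.

## Robot

A 7-joint arm with a two-finger parallel gripper is mounted at the origin on the work surface. World frame = base frame: x ahead of the robot, y to its left, z up, the work surface at z = 0. Lengths are in m, angles in rad, forces in N, time in s.
With the tool pointing down it reaches from about 0.425 to 0.975 m from the base axis. Payload 16.7 kg.
Tool frame: the origin (TCP) lies midway between the tips of the shut fingers; the grasp point (between the pads) lies 19 mm behind it; z points along the fingers, y is the line along which they close (so a half turn about z gives the same grasp; the last joint's range is limited). The gripper opens to 85 mm and grips with 20 to 120 N. Pads are 22 mm wide; open, the fingers measure 114 mm over their backs; the gripper's body (76 mm by 85 mm) begins 54 mm behind the grasp point. The pads swing forward as they close: fully open they stand 13 mm farther back than shut.
Start: joints at [0.991, 0.426, 0.074, 1.606, -0.034, 1.111, -0.067], TCP at [0.282, -0.613, 0.231] pointing down, gripper open.
Joint ranges: [-2.85, 2.85], [-0.5, 2.14], [-1.23, 1.37], [0.21, 2.46], [-1.02, 4.16], [0.16, 2.05], [-2.73, 2.73]. Speed limits (rad/s): [1.89, 1.89, 2.39, 2.39, 3.01, 3.01, 3.01].

## Interface

Orientations are given as a rotation vector (axis times angle).
In Python, from workcell import robot, optics gives the robot as it stands.
- The arm moves only by the tool arm_command, never from a script. Its argument "plan" is a list of rows, each an object of numbers: "tx", "ty", "tz": the shift along the tool's x, y, z in m; "roll": the turn about the tool's z in rad; "hand": the finger opening in m, from 0 to 0.0854. In form: [{"tx": .., "ty": .., "tz": .., "roll": .., "hand": ..}, ...]. A call has 1 to 12 rows; each row shifts and turns the commanded pose from where the row before left it, along the tool's axes as they then stand; what a row does not reach is not made up. A row lasts 1/12 s, in which the tool goes at most 41.7 mm and 7.16 degrees, less where a joint would pass 70% of its speed; a pose out of reach is approached as far as the arm can. A call with a gripper value outside its range is refused whole. The fingers move at their own pace and stop on an object; "newtons" is the grip in N (left out, the last holds). Time passes only in rows, so rows that do not move let the fingers close. It gives the time, the measured TCP pose, the force, the opening and the grip force at its end, in the units of the state.
- robot.get_obs(): the state, without advancing time (a new reading comes with each control period).
- optics.get_image(name): name is "side" or "top"; returns a dict with "frame" (420x560x3 uint8, blue, green, red), "z_map" (420x560 float32, m along the optical axis (not along the pixel's ray), 0 where there is no reading), "mtx" (3x3 intrinsics, pixels), "position" and "attitude" of the camera in the world. Camera axes: x right, y down, z forward; pixel columns grow to the right and rows downward; lengths in m; the calibration is good to about 2 mm. A picture is of the moment at which its call begins.
- robot.close_job(): hands the job in; it is judged then, once.
The state is a dict: "clock": time; "q": joint angles; "dq": joint speeds; "joint_efforts": joint torques, N m; "eef_pos": TCP position; "ee_rot": TCP orientation; "ft_force": force on the tool from outside, world axes, zero at the start; "ft_torque": the same for the moment, N m; "gripper_width": opening from 0.0 (shut) to 1.0 (fully open); "finger_force": force on a finger pad.
Only numpy, scipy, OpenCV 4.12 (cv2) and the standard library are available. Lean on these libraries where they do the work, as an engineer would, in place of code of your own. Each camera call takes 0.05 s, during which the arm holds its last target. There are 200 camera calls.

## Working session

There is one attempt and no reset: what is moved stays moved. The work goes in short steps, Python scripts to look and compute and a tool call to move; the robot and the scene stay as the last step left them, time stands still between calls to the robot, and variables do not carry over. Pictures are saved under pics/ and viewed, at most 10 in all, crops included, and the job is handed in when it is done.

Besides the shell and the picture viewer there is one more tool, called after "Request:" as a command line: name --argument value ..., lists and objects as JSON in quotes. arm_command: Moves the arm, as the interface text tells. Its arguments: {"type":"object","properties":{"plan":{"type":"array","items":{"type":"object","properties":{"tx":{"type":"number"},"ty":{"type":"number"},"tz":{"type":"number"},"roll":{"type":"number"},"hand":{"type":"number"}}}},"newtons":{"type":"number"}},"required":["plan"]}

```bash
ls; mkdir -p pics
cat > h.py <<'E'
import numpy as np, cv2
from workcell import robot, optics
from scipy.spatial.transform import Rotation as R
def snap(n):
    d=optics.get_image(n); np.savez(f'{n}.npz',**d); return d
def P(d,u,v,z=None):
    """world point at pixel; by depth, or on plane height z"""
    r=np.linalg.inv(d['mtx'])@np.array([u,v,1.]); a=np.asarray(d['attitude'])
    M=R.from_rotvec(a).as_matrix() if a.shape==(3,) else a
    p=np.asarray(d['position'])
    if z is None: return p+M@(r*d['z_map'][int(round(v)),int(round(u))])
    w=M@r; return p+w*(z-p[2])/w[2]
E
python3 - <<'E'
from h import *
for n in('top','side'):
    d=snap(n); cv2.imwrite(f'pics/{n}0.png',d['frame']); print(n,d['position'],d['attitude'],d['mtx'])
print(robot.get_obs())
E
```

```text
pics
top [0.44421404 0.09520398 1.24665911] [-2.21057416  2.18112124 -0.07849184] [[486.48226232   0.         285.14883537]
 [  0.         486.48226232 210.7718826 ]
 [  0.           0.           1.        ]]
side [0.18631622 0.48858658 0.72786361] [-0.94027316  2.56107015 -0.9501033 ] [[414.50576841   0.         278.60299502]
 [  0.         414.50576841 215.186196  ]
 [  0.           0.           1.        ]]
{'clock': 0.1, 'q': array([ 0.99052285,  0.42665293,  0.07386995,  1.60656276, -0.03408355,
        1.11078813, -0.06709408]), 'dq': array([ 1.47196049e-04, -2.40155709e-03, -8.00128569e-05, -2.78745830e-03,
       -8.27437608e-04, -1.83901282e-04,  1.57853250e-03]), 'joint_efforts': array([ 7.23798992e-03, -9.51548481e+01,  3.77077326e+00, -4.64405036e+01,
        1.95670029e-02,  6.54542120e-03, -1.74501207e-05]), 'eef_pos': array([ 0.28166729, -0.61301178,  0.23068344]), 'ee_rot': array([-3.06794038e+00, -6.71149959e-01,  5.40635783e-04]), 'ft_force': array([-0.59959256,  0.27433229, -0.77510947]), 'ft_torque': array([-0.00434745,  0.00393196, -0.01015024]), 'finger_force': 0.0, 'gripper_width': 1.0037279656043459}
```

View pics/top0.png

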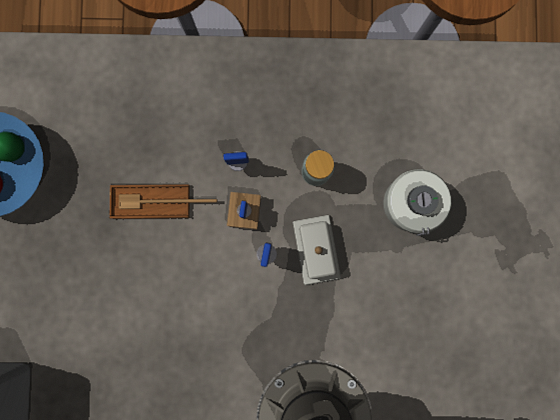

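View pics/side0.png

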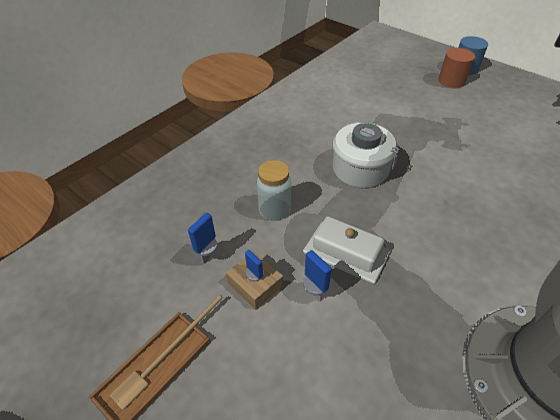

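The top view shows the canister at (422,200), a stand with a key at (244,210), the jar at (319,164), the butter dish at (320,250) and the spoon rest at (150,202). The candidates for the key are the blue handles at (243,209) in the stand, (236,158) and (266,255), both of which stand free. By the description it's the one in the stand. I'll check its size in a close crop.

Run:
```python
from h import *
d=dict(np.load('top.npz')); s=dict(np.load('side.npz'))
f=d['frame']
def crop(f,u,v,w,h,k): return cv2.resize(f[v:v+h,u:u+w],None,fx=k,fy=k,interpolation=cv2.INTER_CUBIC)
a=crop(f,220,140,60,135,4); b=crop(f,386,165,72,75,5) ; c=crop(s['frame'],215,235,80,80,5)
W=np.zeros((600,800,3),np.uint8); W[:540,:240]=a; W[:375,245:605]=b
cc=crop(s['frame'],185,205,150,105,3)
W[380:600,245:695]=cc[80:300]
cv2.imwrite('pics/c1.png',W)
# blue handles: minAreaRect of depth points
hsv=cv2.cvtColor(f,cv2.COLOR_BGR2HSV)
m=cv2.inRange(hsv,(105,120,60),(130,255,255))
n,L,st,ce=cv2.connectedComponentsWithStats(m)
for i in range(1,n):
    if 20<st[i,4]<600:
        vs,us=np.where(L==i); p=np.array([P(d,u,v) for u,v in zip(us,vs)])
        zt=np.percentile(p[:,2],90); t=p[p[:,2]>zt-.006]
        r=cv2.minAreaRect((t[:,:2]*1000).astype(np.float32)); print(ce[i],st[i,4],zt,r,np.median(t,0))
```

```text
[234.83544304 155.69620253] 158 0.12304782390160166 ((640.0379028320312, 202.0613250732422), (15.656020164489746, 52.04807662963867), 5.371377944946289) [0.63926278 0.20216825 0.12054424]
[242.25333333 208.53333333] 75 0.10031113698037167 ((480.9642639160156, 150.40838623046875), (128.64828491210938, 32.2804069519043), 42.262020111083984) [0.51922983 0.18506565 0.09757257]
[265.43506494 254.2987013 ] 154 0.12316930949534877 ((419.3533935546875, 123.56405639648438), (26.57691192626953, 70.59081268310547), 61.86909103393555) [0.41215609 0.12810381 0.12045686]
```

View pics/c1.png

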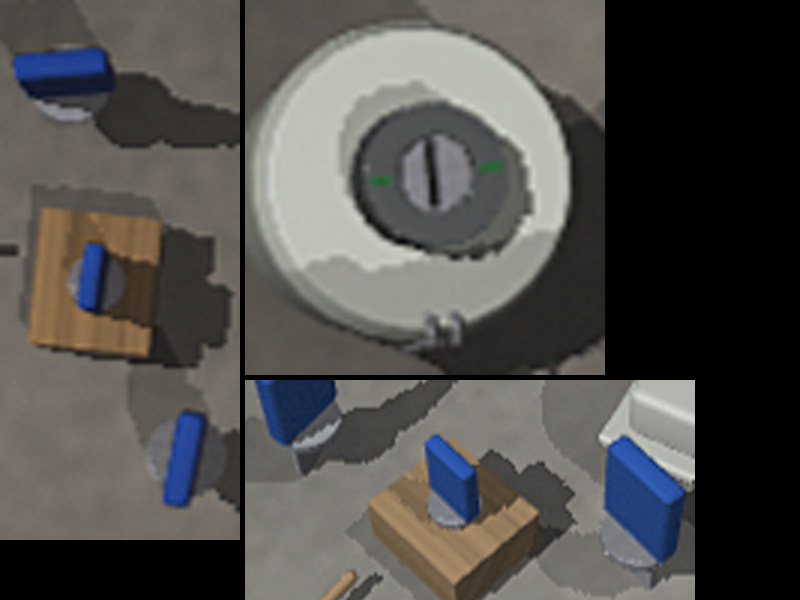

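The size check agrees: the stand's key tops out at about 98 mm and is narrower than the other two, whose handles are about 52 mm wide. Next I'll rectify the picture at the known heights for accurate readings.

```bash
cat >> h.py <<'E'
def rect(d,cx,cy,z,half,k):
    """metric top view on plane z: col = (cy+half-y)*k, row=(cx+half-x)*k"""
    M=R.from_rotvec(np.ravel(d['attitude'])).as_matrix(); n=int(2*half*k)
    r,c=np.mgrid[:n,:n]; X=np.stack([cx+half-r/k,cy+half-c/k,np.full(r.shape,z)],-1)-d['position']
    q=X@M@d['mtx'].T; m=(q[...,:2]/q[...,2:]).astype(np.float32)
    return cv2.remap(d['frame'],m[...,0],m[...,1],cv2.INTER_CUBIC)
E
python3 - <<'E'
from h import *
d=dict(np.load('top.npz'))
c=P(d,423,200,.118); k=P(d,243.5,207,.098); s=P(d,244,210,.04); print(c,k,s)
W=np.zeros((600,800,3),np.uint8)
W[:400,:400]=rect(d,c[0],c[1],.118,.04,5000)
W[:400,400:]=rect(d,k[0],k[1],.098,.04,5000)
W[400:,:200]=rect(d,c[0],c[1],.1215,.04,2500)
W[400:,400:600]=rect(d,s[0],s[1],.04,.06,200/.12)
W[400:,200:400]=rect(d,c[0],c[1],.095,.10,1000)
W[400:,600:]=rect(d,s[0],s[1],.046,.03,200/.06)
cv2.imwrite('pics/r1.png',W)
E
```

```text
[ 0.54237944 -0.23819191  0.118     ] [0.52154876 0.1817399  0.098     ] [0.51800601 0.18473299 0.04      ]
```

View pics/r1.png

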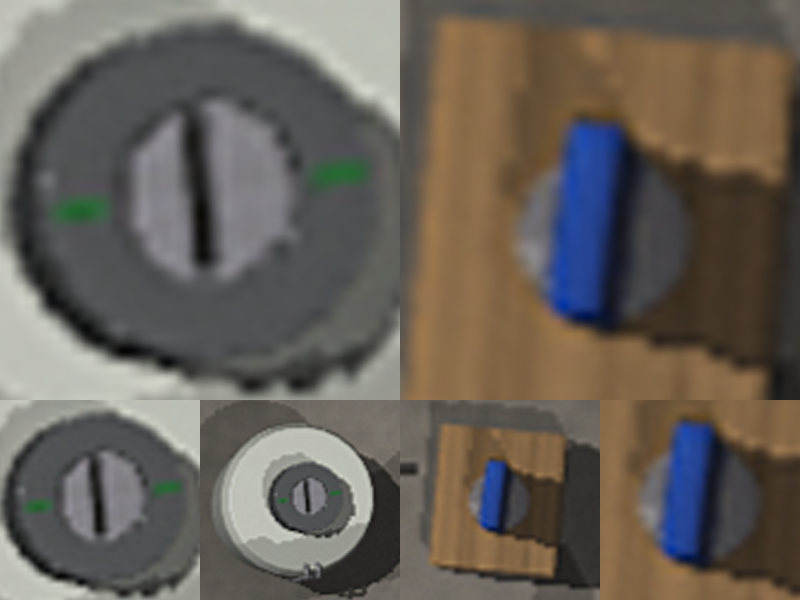

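```bash
cat >> h.py <<'E'
def tool(): 
    o=robot.get_obs(); M=R.from_rotvec(o['ee_rot']).as_matrix()
    return o,M
def go(x,y,z,yaw=None):
    """shift in tool axes to world TCP x,y,z ; roll so tool x is at world yaw (mod pi)"""
    o,M=tool(); s=M.T@(np.array([x,y,z])-o['eef_pos'])
    cur=np.arctan2(M[1,0],M[0,0]); r=0 if yaw is None else -((yaw-cur+np.pi/2)%np.pi-np.pi/2)
    print('t',round(o['clock'],2),'pos',o['eef_pos'].round(4),'yaw %.3f'%cur,'tilt',M[:2,2].round(4),'shift',s.round(4),'roll %.3f'%r,'F',o['ft_force'].round(1),'T',o['ft_torque'].round(2),'w %.3f'%o['gripper_width'],'q7 %.2f'%o['q'][6])
E
python3 - <<'E'
from h import *
from scipy.optimize import least_squares
d=dict(np.load('top.npz'))
def circ(u0,v0,h,z,zt,r,rmin=0):
    p=np.array([P(d,u,v) for v in range(v0-h,v0+h) for u in range(u0-h,u0+h) if d['z_map'][v,u]>0])
    q=p[abs(p[:,2]-z)<zt][:,:2]; q=q[np.hypot(*(q-np.median(q,0)).T)<1.5*r]
    print(len(q),q.mean(0), q.min(0),q.max(0),(q.min(0)+q.max(0))/2, cv2.minEnclosingCircle(q.astype(np.float32)))
circ(423,200,20,.1215,.0012,.034)
circ(423,200,9,.118,.001,.018)
circ(422,200,35,.095,.002,.078)
for u,v in((412,208),(435,195),(418,200),(428,200),(230,200),(250,220)): print(u,v,P(d,u,v).round(4))
go(.5178,.1845,.2,-.085)
E
```

```text
166 [ 0.54517992 -0.2382889 ] [ 0.51169891 -0.27258568] [ 0.57730192 -0.20653234] [ 0.54450042 -0.23955901] ((0.5442180633544922, -0.23968219757080078), 0.033914193511009216)
81 [ 0.54290362 -0.23727045] [ 0.52339038 -0.25724458] [ 0.56360601 -0.21695891] [ 0.54349819 -0.23710174] ((0.5422398447990417, -0.2340487688779831), 0.02540847659111023)
1180 [ 0.54421854 -0.23712186] [ 0.46833425 -0.31023591] [ 0.61646906 -0.16653757] [ 0.54240165 -0.23838674] ((0.5420075058937073, -0.24105650186538696), 0.07536124438047409)
412 208 [ 0.5237 -0.2138  0.1129]
435 195 [ 0.554  -0.2648  0.1229]
418 200 [ 0.5428 -0.2283  0.1115]
428 200 [ 0.5423 -0.2491  0.1207]
230 200 [0.5425 0.2201 0.0386]
250 220 [0.4934 0.1694 0.0394]
t 0.1 pos [ 0.2817 -0.613   0.2307] yaw 0.431 tilt [-0.0006  0.001 ] shift [ 0.5476 -0.626   0.0313] roll 0.516 F [-0.6  0.3 -0.8] T [-0.    0.   -0.01] w 1.004 q7 -0.07
```

Request:
arm_command --plan '[{"roll": 0.103, "hand": 0.0854}, {"roll": 0.103}, {"roll": 0.103}, {"roll": 0.103}, {"roll": 0.104}, {"tx": 0.024, "ty": -0.03}, {"tx": 0.024, "ty": -0.03}, {"tx": 0.024, "ty": -0.03}, {"tx": 0.024, "ty": -0.03}, {"tx": 0.024, "ty": -0.03}, {"tx": 0.024, "ty": -0.03}, {"tx": 0.02, "ty": -0.034}]'

```text
validation failed for argument at $.pl...
```

Request:
arm_command --plan '[{"ty": -0.04}, {"ty": -0.04}, {"ty": -0.04}, {"ty": -0.04}, {"ty": -0.04}, {"ty": -0.04}, {"ty": -0.04}, {"ty": -0.04}, {"ty": -0.04}, {"ty": -0.04}, {"ty": -0.04}, {"ty": -0.04}]'

```text
validation failed for argument at $.pl...
```

Run:
```python
from h import *
go(.5178,.1845,.2,-.085)
```

```text
t 0.1 pos [ 0.2817 -0.613   0.2307] yaw 0.431 tilt [-0.0006  0.001 ] shift [ 0.5476 -0.626   0.0313] roll 0.516 F [-0.6  0.3 -0.8] T [-0.    0.   -0.01] w 1.004 q7 -0.07
```

Request:
arm_command --plan '[{"tx": 0, "ty": 0, "tz": 0, "roll": 0.103, "hand": 0.085}, {"tx": 0, "ty": 0, "tz": 0, "roll": 0.103, "hand": 0.085}, {"tx": 0, "ty": 0, "tz": 0, "roll": 0.103, "hand": 0.085}, {"tx": 0, "ty": 0, "tz": 0, "roll": 0.103, "hand": 0.085}, {"tx": 0, "ty": 0, "tz": 0, "roll": 0.104, "hand": 0.085}, {"tx": 0.024, "ty": -0.03, "tz": 0, "roll": 0, "hand": 0.085}, {"tx": 0.024, "ty": -0.03, "tz": 0, "roll": 0, "hand": 0.085}, {"tx": 0.024, "ty": -0.03, "tz": 0, "roll": 0, "hand": 0.085}, {"tx": 0.024, "ty": -0.03, "tz": 0, "roll": 0, "hand": 0.085}, {"tx": 0.024, "ty": -0.03, "tz": 0, "roll": 0, "hand": 0.085}, {"tx": 0.024, "ty": -0.03, "tz": 0, "roll": 0, "hand": 0.085}, {"tx": 0.02, "ty": -0.034, "tz": 0, "roll": 0, "hand": 0.085}]' --newtons 80

```text
clock: 1.1
eef_pos: [0.4647, -0.4127, 0.2311]
ee_rot: [-3.139, 0.134, 0.0]
ft_force: [1.0, -0.2, 0.0]
gripper_width: 0.998
finger_force: 0.0
```

Request:
arm_command --plan '[{"tx": 0, "ty": -0.04, "tz": 0, "roll": 0, "hand": 0.085}, {"tx": 0, "ty": -0.04, "tz": 0, "roll": 0, "hand": 0.085}, {"tx": 0, "ty": -0.04, "tz": 0, "roll": 0, "hand": 0.085}, {"tx": 0, "ty": -0.04, "tz": 0, "roll": 0, "hand": 0.085}, {"tx": 0, "ty": -0.04, "tz": 0, "roll": 0, "hand": 0.085}, {"tx": 0, "ty": -0.04, "tz": 0, "roll": 0, "hand": 0.085}, {"tx": 0, "ty": -0.04, "tz": 0, "roll": 0, "hand": 0.085}, {"tx": 0, "ty": -0.04, "tz": 0, "roll": 0, "hand": 0.085}, {"tx": 0, "ty": -0.04, "tz": 0, "roll": 0, "hand": 0.085}, {"tx": 0, "ty": -0.04, "tz": 0, "roll": 0, "hand": 0.085}, {"tx": 0, "ty": -0.04, "tz": 0, "roll": 0, "hand": 0.085}, {"tx": 0, "ty": -0.04, "tz": 0, "roll": 0, "hand": 0.085}]'

```text
clock: 2.1
eef_pos: [0.5039, 0.0661, 0.2314]
ee_rot: [3.139, -0.134, 0.0]
ft_force: [1.4, -0.9, -0.2]
gripper_width: 0.992
finger_force: 0.0
```

Run:
```python
from h import *
go(.5178,.1845,.16,-.085)
```

```text
t 2.1 pos [0.5039 0.0661 0.2314] yaw -0.085 tilt [ 0. -0.] shift [ 0.0037 -0.1192  0.0714] roll -0.000 F [ 1.4 -0.9 -0.2] T [-0.04 -0.09  0.01] w 0.992 q7 -1.96
```

The q7 margin would be too small for the clockwise quarter turn, so I'll use the half-turned grasp and roll by -π now.

Request:
arm_command --plan '[{"tx": 0, "ty": 0, "tz": 0, "roll": -0.121, "hand": 0.085}, {"tx": 0, "ty": 0, "tz": 0, "roll": -0.121, "hand": 0.085}, {"tx": 0, "ty": 0, "tz": 0, "roll": -0.121, "hand": 0.085}, {"tx": 0, "ty": 0, "tz": 0, "roll": -0.121, "hand": 0.085}, {"tx": 0, "ty": 0, "tz": 0, "roll": -0.121, "hand": 0.085}, {"tx": 0, "ty": 0, "tz": 0, "roll": -0.121, "hand": 0.085}, {"tx": 0, "ty": 0, "tz": 0, "roll": -0.121, "hand": 0.085}, {"tx": 0, "ty": 0, "tz": 0, "roll": -0.121, "hand": 0.085}, {"tx": 0, "ty": 0, "tz": 0, "roll": -0.121, "hand": 0.085}, {"tx": 0, "ty": 0, "tz": 0, "roll": -0.121, "hand": 0.085}, {"tx": 0, "ty": 0, "tz": 0, "roll": -0.121, "hand": 0.085}, {"tx": 0, "ty": 0, "tz": 0, "roll": -0.121, "hand": 0.085}]'

```text
clock: 3.1
eef_pos: [0.5041, 0.0641, 0.2311]
ee_rot: [-2.43, -1.991, 0.001]
ft_force: [-0.1, 0.0, -0.2]
gripper_width: 0.995
finger_force: 0.0
```

Request:
arm_command --plan '[{"tx": 0, "ty": 0, "tz": 0, "roll": -0.121, "hand": 0.085}, {"tx": 0, "ty": 0, "tz": 0, "roll": -0.121, "hand": 0.085}, {"tx": 0, "ty": 0, "tz": 0, "roll": -0.121, "hand": 0.085}, {"tx": 0, "ty": 0, "tz": 0, "roll": -0.121, "hand": 0.085}, {"tx": 0, "ty": 0, "tz": 0, "roll": -0.121, "hand": 0.085}, {"tx": 0, "ty": 0, "tz": 0, "roll": -0.121, "hand": 0.085}, {"tx": 0, "ty": 0, "tz": 0, "roll": -0.121, "hand": 0.085}, {"tx": 0, "ty": 0, "tz": 0, "roll": -0.121, "hand": 0.085}, {"tx": 0, "ty": 0, "tz": 0, "roll": -0.121, "hand": 0.085}, {"tx": 0, "ty": 0, "tz": 0, "roll": -0.121, "hand": 0.085}, {"tx": 0, "ty": 0, "tz": 0, "roll": -0.121, "hand": 0.085}, {"tx": 0, "ty": 0, "tz": 0, "roll": -0.121, "hand": 0.085}]'

```text
clock: 4.1
eef_pos: [0.5042, 0.0641, 0.2311]
ee_rot: [-0.496, -3.102, 0.0]
ft_force: [0.3, -0.0, -0.1]
gripper_width: 0.998
finger_force: 0.0
```

Request:
arm_command --plan '[{"tx": 0, "ty": 0, "tz": 0, "roll": -0.119, "hand": 0.085}, {"tx": 0, "ty": 0, "tz": 0, "roll": -0.119, "hand": 0.085}, {"tx": 0, "ty": 0.03, "tz": 0, "roll": 0, "hand": 0.085}, {"tx": 0, "ty": 0.03, "tz": 0, "roll": 0, "hand": 0.085}, {"tx": 0, "ty": 0.03, "tz": 0, "roll": 0, "hand": 0.085}, {"tx": -0.004, "ty": 0.029, "tz": 0, "roll": 0, "hand": 0.085}, {"tx": 0, "ty": 0, "tz": 0.035, "roll": 0, "hand": 0.085}, {"tx": 0, "ty": 0, "tz": 0.036, "roll": 0, "hand": 0.085}, {"tx": 0, "ty": 0, "tz": 0, "roll": 0, "hand": 0.085}]'

```text
clock: 4.85
eef_pos: [0.5153, 0.1814, 0.1547]
ee_rot: [-0.131, -3.131, 0.004]
ft_force: [-1.5, -2.0, -1.2]
gripper_width: 0.995
finger_force: 0.0
```

Run:
```python
from h import *
go(.5178,.1845,.056,-.085)
s=snap('side'); t=snap('top')
W=np.hstack([cv2.resize(x['frame'][r:r+150,c:c+100],None,fx=4,fy=4,interpolation=cv2.INTER_CUBIC) for x,r,c in((s,170,205),(t,130,195))])
cv2.imwrite('pics/g1.png',W)
```

```text
t 4.85 pos [0.5153 0.1814 0.1547] yaw 3.058 tilt [-0.0078 -0.0023] shift [-0.003   0.0036  0.0987] roll 0.001 F [-1.5 -2.  -1.2] T [-0.09  0.07  0.01] w 0.995 q7 0.80
```

View pics/g1.png

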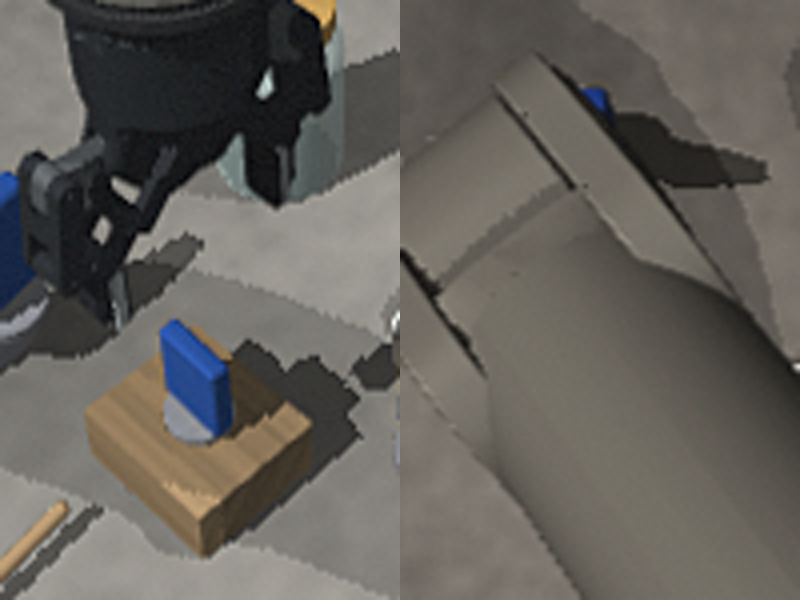

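The left half of g1 shows the fingers on both sides of the handle in the stand, clear of everything else. The top view is hidden by the arm. I'll descend and grip.

Request:
arm_command --plan '[{"tx": 0, "ty": 0, "tz": 0, "roll": 0, "hand": 0.085}, {"tx": 0, "ty": 0, "tz": 0.02, "roll": 0, "hand": 0.085}, {"tx": 0, "ty": 0, "tz": 0.02, "roll": 0, "hand": 0.085}, {"tx": 0, "ty": 0, "tz": 0.02, "roll": 0, "hand": 0.085}, {"tx": 0, "ty": 0, "tz": 0.015, "roll": 0, "hand": 0.085}, {"tx": 0, "ty": 0, "tz": 0.01, "roll": 0, "hand": 0.085}, {"tx": 0, "ty": 0, "tz": 0.01, "roll": 0, "hand": 0.085}, {"tx": 0, "ty": 0, "tz": 0.008, "roll": 0, "hand": 0.085}, {"tx": 0, "ty": 0, "tz": 0, "roll": 0, "hand": 0.085}, {"tx": 0, "ty": 0, "tz": 0, "roll": 0, "hand": 0.085}]'

```text
clock: 5.78
eef_pos: [0.5187, 0.1826, 0.0578]
ee_rot: [0.133, 3.138, 0.0]
ft_force: [0.1, 0.6, 0.2]
gripper_width: 0.995
finger_force: 0.0
```

Run:
```python
from h import *
go(.5178,.1845,.056,-.085)
```

```text
t 5.78 pos [0.5187 0.1826 0.0578] yaw 3.057 tilt [0.0003 0.0001] shift [0.001  0.0018 0.0018] roll 0.000 F [0.1 0.6 0.2] T [-0.02 -0.02 -0.03] w 0.995 q7 0.70
```

Request:
arm_command --plan '[{"tx": 0.001, "ty": 0.0018, "tz": 0.001, "roll": 0, "hand": 0.085}, {"tx": 0, "ty": 0, "tz": 0, "roll": 0, "hand": 0.03}, {"tx": 0, "ty": 0, "tz": 0, "roll": 0, "hand": 0.03}, {"tx": 0, "ty": 0, "tz": 0, "roll": 0, "hand": 0.03}, {"tx": 0, "ty": 0, "tz": 0, "roll": 0, "hand": 0}, {"tx": 0, "ty": 0, "tz": 0, "roll": 0, "hand": 0}, {"tx": 0, "ty": 0, "tz": 0, "roll": 0, "hand": 0}, {"tx": 0, "ty": 0, "tz": 0, "roll": 0, "hand": 0}, {"tx": 0, "ty": 0, "tz": 0, "roll": 0, "hand": 0}, {"tx": 0, "ty": 0, "tz": 0, "roll": 0, "hand": 0}]'

```text
clock: 6.62
eef_pos: [0.5177, 0.1843, 0.0565]
ee_rot: [0.134, 3.139, 0.0]
ft_force: [-0.2, -0.3, 4.7]
gripper_width: 0.126
finger_force: 77.8
```

Run:
```python
from h import *
go(.5178,.1845,.175,-.085); print(robot.get_obs()['finger_force'])
```

```text
t 6.62 pos [0.5177 0.1843 0.0565] yaw 3.057 tilt [0.0002 0.    ] shift [-1.000e-04  2.000e-04 -1.185e-01] roll -0.000 F [-0.2 -0.3  4.7] T [-0.17  0.17  0.  ] w 0.126 q7 0.69
77.81973123550415
```

Request:
arm_command --plan '[{"tx": 0, "ty": 0, "tz": -0.005, "roll": 0, "hand": 0}, {"tx": 0, "ty": 0, "tz": -0.01, "roll": 0, "hand": 0}, {"tx": 0, "ty": 0, "tz": -0.02, "roll": 0, "hand": 0}, {"tx": 0, "ty": 0, "tz": -0.025, "roll": 0, "hand": 0}, {"tx": 0, "ty": 0, "tz": -0.025, "roll": 0, "hand": 0}, {"tx": 0, "ty": 0, "tz": -0.025, "roll": 0, "hand": 0}, {"tx": 0, "ty": 0, "tz": -0.02, "roll": 0, "hand": 0}, {"tx": 0, "ty": 0, "tz": -0.015, "roll": 0, "hand": 0}, {"tx": 0, "ty": 0, "tz": 0, "roll": 0, "hand": 0}, {"tx": 0, "ty": 0, "tz": 0, "roll": 0, "hand": 0}]'

```text
clock: 7.45
eef_pos: [0.5178, 0.1844, 0.2024]
ee_rot: [0.133, 3.137, 0.001]
ft_force: [-0.9, 0.5, -2.2]
gripper_width: 0.128
finger_force: 77.8
```

Run:
```python
from h import *
go(.5444,-.2388,.19,-.085); go(.5444,-.2388,.19,.083); print(robot.get_obs()['finger_force'])
s=snap('side'); cv2.imwrite('pics/lift.png',cv2.resize(s['frame'][130:300,180:330],None,fx=3.5,fy=3.5,interpolation=cv2.INTER_CUBIC))
```

```text
t 7.45 pos [0.5178 0.1844 0.2024] yaw 3.057 tilt [0.0018 0.0003] shift [-0.0624 -0.4194  0.0123] roll 0.000 F [-0.9  0.5 -2.2] T [-0.05 -0.02  0.05] w 0.128 q7 0.83
t 7.45 pos [0.5178 0.1844 0.2024] yaw 3.057 tilt [0.0018 0.0003] shift [-0.0624 -0.4194  0.0123] roll -0.168 F [-0.9  0.5 -2.2] T [-0.05 -0.02  0.05] w 0.128 q7 0.83
77.80912399291992
```

View pics/lift.png

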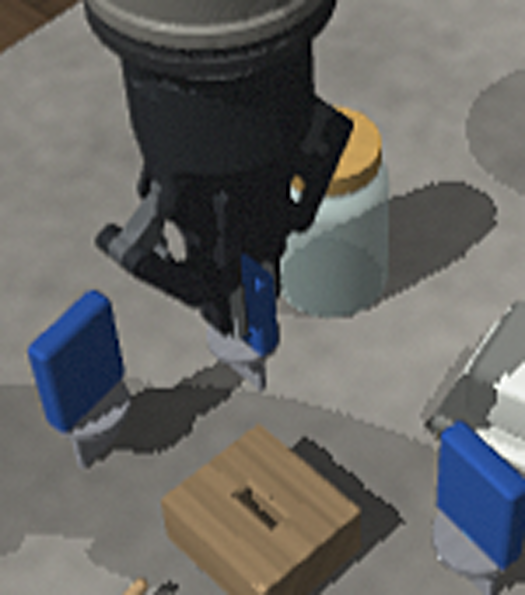

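The key is held upright above the stand, with the empty pocket visible at about (255,507) in the crop. I'll carry it to the canister.

Request:
arm_command --plan '[{"tx": -0.003, "ty": -0.02, "tz": 0, "roll": 0, "hand": 0}, {"tx": -0.0054, "ty": -0.0364, "tz": 0, "roll": 0, "hand": 0}, {"tx": -0.006, "ty": -0.04, "tz": 0, "roll": 0, "hand": 0}, {"tx": -0.006, "ty": -0.04, "tz": 0, "roll": 0, "hand": 0}, {"tx": -0.006, "ty": -0.04, "tz": 0, "roll": 0, "hand": 0}, {"tx": -0.006, "ty": -0.04, "tz": 0, "roll": 0, "hand": 0}, {"tx": -0.006, "ty": -0.04, "tz": 0, "roll": 0, "hand": 0}, {"tx": -0.006, "ty": -0.04, "tz": 0, "roll": 0, "hand": 0}, {"tx": -0.006, "ty": -0.04, "tz": 0, "roll": 0, "hand": 0}, {"tx": -0.006, "ty": -0.04, "tz": 0, "roll": 0, "hand": 0}, {"tx": -0.0035, "ty": -0.025, "tz": 0, "roll": 0, "hand": 0}, {"tx": -0.0025, "ty": -0.018, "tz": 0, "roll": 0, "hand": 0}]'

```text
clock: 8.5
eef_pos: [0.543, -0.2423, 0.1998]
ee_rot: [-0.138, -3.136, -0.0]
ft_force: [-0.4, 0.3, -1.5]
gripper_width: 0.132
finger_force: 78.0
```

Request:
arm_command --plan '[{"tx": 0, "ty": 0, "tz": 0, "roll": -0.084, "hand": 0}, {"tx": 0, "ty": 0, "tz": 0, "roll": -0.084, "hand": 0}, {"tx": 0, "ty": 0, "tz": 0.004, "roll": 0, "hand": 0}, {"tx": 0, "ty": 0, "tz": 0.004, "roll": 0, "hand": 0}, {"tx": 0, "ty": 0, "tz": 0.004, "roll": 0, "hand": 0}, {"tx": 0, "ty": 0, "tz": 0, "roll": 0, "hand": 0}, {"tx": 0, "ty": 0, "tz": 0, "roll": 0, "hand": 0}]'

```text
clock: 9.08
eef_pos: [0.544, -0.2385, 0.1888]
ee_rot: [0.129, -3.138, -0.001]
ft_force: [0.3, 0.2, -1.4]
gripper_width: 0.127
finger_force: 77.8
```

Run:
```python
from h import *
go(.5446,-.2390,.175,.083)
s=snap('side'); t=snap('top')
W=np.hstack([cv2.resize(x['frame'][r:r+110,c:c+80],None,fx=5,fy=5,interpolation=cv2.INTER_CUBIC) for x,r,c in((s,75,325),(t,140,380))])
cv2.imwrite('pics/hov.png',W)
```

```text
t 9.08 pos [ 0.544  -0.2385  0.1888] yaw -3.059 tilt [-0.0008  0.0004] shift [-0.0006 -0.0006  0.0138] roll -0.001 F [ 0.3  0.2 -1.4] T [ 0.01 -0.01 -0.02] w 0.127 q7 1.79
```

View pics/hov.png

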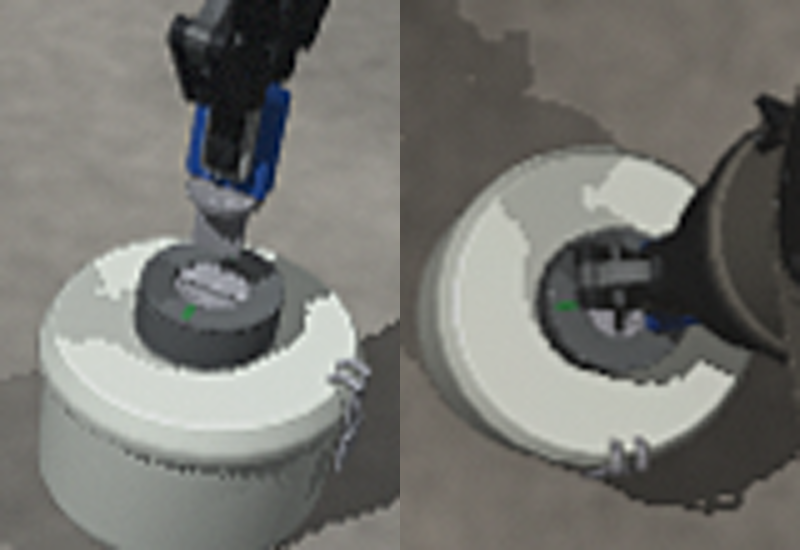

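Left half of hov: the blade's tip is just above and behind the slot at about (210,287). I'll overlay the predicted blade corners and slot ends on an enlarged view.

Run:
```python
from h import *
s=dict(np.load('side.npz')); o,M=tool()
A=R.from_rotvec(np.ravel(s['attitude'])).as_matrix()
r0,c0,k=108,350,10
W=cv2.resize(s['frame'][r0:r0+52,c0:c0+60],None,fx=k,fy=k,interpolation=cv2.INTER_CUBIC)
def mark(p,col):
    q=s['mtx']@(A.T@(np.array(p)-s['position'])); u=q[:2]/q[2]
    uv=((u-[c0,r0])*k+k/2); cv2.drawMarker(W,tuple(int(a) for a in uv),col,cv2.MARKER_CROSS,12,1); return uv.round(0)
b=o['eef_pos']+M[:,2]*.0465
for e in(-1,1):
  for g in (-1,1): print('blade',mark(b+M[:,0]*.012*e+M[:,1]*.00175*g,(0,0,255)))
c=np.array([.5446,-.239,.118]); ax=np.array([np.cos(.083),np.sin(.083),0])
for e in(-1,1): print('slot',mark(c+ax*.015*e,(0,255,255)))
cv2.imwrite('pics/ov.png',W)
```

```text
blade [148. 137.]
blade [141. 145.]
blade [241. 174.]
blade [234. 182.]
slot [232. 268.]
slot [117. 222.]
```

View pics/ov.png

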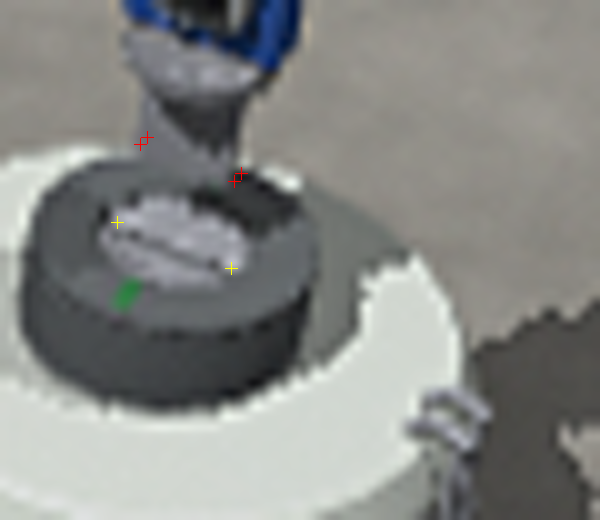

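Request:
arm_command --plan '[{"tx": -0.0006, "ty": -0.0006, "tz": 0.006, "roll": 0, "hand": 0}, {"tx": 0, "ty": 0, "tz": 0.006, "roll": 0, "hand": 0}, {"tx": 0, "ty": 0, "tz": 0.006, "roll": 0, "hand": 0}, {"tx": 0, "ty": 0, "tz": 0.003, "roll": 0, "hand": 0}, {"tx": 0, "ty": 0, "tz": 0.002, "roll": 0, "hand": 0}, {"tx": 0, "ty": 0, "tz": 0.002, "roll": 0, "hand": 0}, {"tx": 0, "ty": 0, "tz": 0.002, "roll": 0, "hand": 0}, {"tx": 0, "ty": 0, "tz": 0.001, "roll": 0, "hand": 0}, {"tx": 0, "ty": 0, "tz": 0, "roll": 0, "hand": 0}, {"tx": 0, "ty": 0, "tz": 0, "roll": 0, "hand": 0}]'

```text
clock: 10.02
eef_pos: [0.545, -0.2394, 0.1617]
ee_rot: [-0.131, 3.139, -0.0]
ft_force: [-2.3, 1.4, 4.8]
gripper_width: 0.133
finger_force: 78.7
```

Run:
```python
from h import *
go(.5446,-.2390,.1565,.083)
```

```text
t 10.02 pos [ 0.545  -0.2394  0.1617] yaw -3.058 tilt [ 0.0003 -0.0001] shift [0.0003 0.0004 0.0052] roll 0.000 F [-2.3  1.4  4.8] T [0.33 0.61 0.05] w 0.133 q7 1.78
```

Request:
arm_command --plan '[{"tx": 0.0003, "ty": 0.0005, "tz": 0, "roll": 0, "hand": 0}, {"tx": 0, "ty": 0.0005, "tz": 0, "roll": 0, "hand": 0}, {"tx": 0, "ty": 0.0003, "tz": 0, "roll": 0, "hand": 0}, {"tx": 0, "ty": 0, "tz": 0, "roll": 0, "hand": 0}, {"tx": 0, "ty": 0, "tz": 0, "roll": 0, "hand": 0}]'

```text
clock: 10.43
eef_pos: [0.5447, -0.2389, 0.162]
ee_rot: [-0.13, 3.138, -0.002]
ft_force: [-1.3, -3.1, 5.6]
gripper_width: 0.129
finger_force: 78.6
```

Run:
```python
from h import *
go(.5446,-.2380,.1565,.083)
```

```text
t 10.43 pos [ 0.5447 -0.2389  0.162 ] yaw -3.059 tilt [ 0.0011 -0.0012] shift [0.0001 0.0009 0.0055] roll -0.000 F [-1.3 -3.1  5.6] T [-0.72  0.29 -0.02] w 0.129 q7 1.77
```

The blade seems to be resting on the cam's face, about 2.5 mm down, so I'll take a close look from both cameras before searching.

Run:
```python
from h import *
s=snap('side'); t=snap('top')
W=np.hstack([cv2.resize(x['frame'][r:r+40,c:c+26],None,fx=15,fy=15,interpolation=cv2.INTER_LANCZOS4) for x,r,c in((s,110,355),(t,180,408))])
cv2.imwrite('pics/con.png',W)
```

```text
(no output)
```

View pics/con.png

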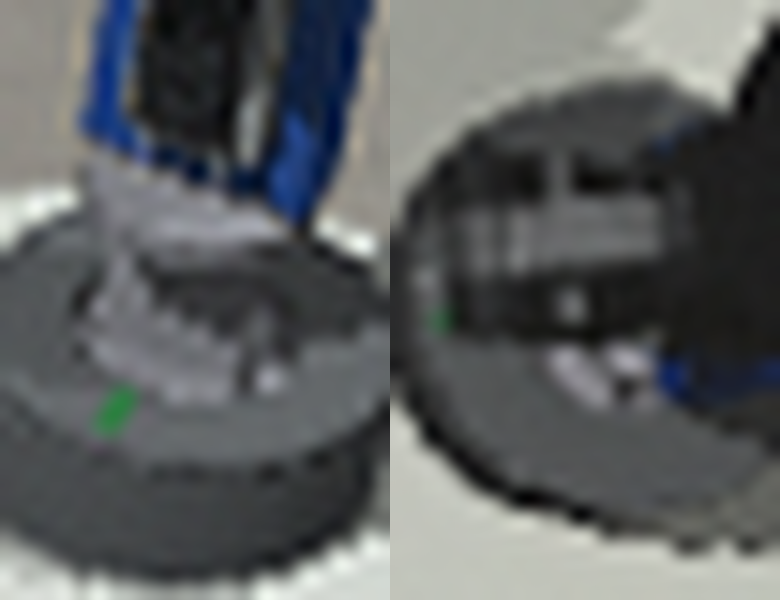

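In con.png the slot's dark end is visible only at (250,375), and the blade covers the rest of the slot from the +y side. So the blade sits on the +y side of the slot, and I'll search toward -y.

Request:
arm_command --plan '[{"tx": 0, "ty": -0.0008, "tz": 0, "roll": 0, "hand": 0}, {"tx": 0, "ty": -0.0008, "tz": 0, "roll": 0, "hand": 0}, {"tx": 0, "ty": -0.0005, "tz": 0, "roll": 0, "hand": 0}, {"tx": 0, "ty": -0.0004, "tz": 0, "roll": 0, "hand": 0}, {"tx": 0, "ty": 0, "tz": 0, "roll": 0, "hand": 0}, {"tx": 0, "ty": 0, "tz": 0, "roll": 0, "hand": 0}]'

```text
clock: 11.03
eef_pos: [0.5447, -0.2407, 0.1613]
ee_rot: [-0.13, 3.139, -0.0]
ft_force: [-0.3, -0.1, -0.4]
gripper_width: 0.13
finger_force: 77.9
```

Run:
```python
from h import *
go(.5446,-.2405,.1565,.083)
```

```text
t 11.03 pos [ 0.5447 -0.2407  0.1613] yaw -3.059 tilt [ 0.0001 -0.0001] shift [0.     0.0002 0.0048] roll 0.000 F [-0.3 -0.1 -0.4] T [ 0.03 -0.    0.02] w 0.130 q7 1.78
```

The force dropped to about zero, so the blade has dropped into the slot. I'll go down to the floor.

Request:
arm_command --plan '[{"tx": 0, "ty": 0, "tz": 0.002, "roll": 0, "hand": 0}, {"tx": 0, "ty": 0, "tz": 0.002, "roll": 0, "hand": 0}, {"tx": 0, "ty": 0, "tz": 0.0015, "roll": 0, "hand": 0}, {"tx": 0, "ty": 0, "tz": 0, "roll": 0, "hand": 0}, {"tx": 0, "ty": 0, "tz": 0, "roll": 0, "hand": 0}, {"tx": 0, "ty": 0, "tz": 0, "roll": 0, "hand": 0}]'

```text
clock: 11.53
eef_pos: [0.5447, -0.2406, 0.156]
ee_rot: [-0.131, 3.139, -0.0]
ft_force: [-1.6, -0.6, 4.0]
gripper_width: 0.128
finger_force: 78.7
```

Run:
```python
from h import *
go(.5446,-.2405,.1515,.083)
```

```text
t 11.53 pos [ 0.5447 -0.2406  0.156 ] yaw -3.058 tilt [ 0.0001 -0.    ] shift [0.0001 0.0001 0.0045] roll 0.000 F [-1.6 -0.6  4. ] T [0.07 0.35 0.03] w 0.128 q7 1.78
```

Request:
arm_command --plan '[{"tx": 0, "ty": 0, "tz": 0.0015, "roll": 0, "hand": 0}, {"tx": 0, "ty": 0, "tz": 0.0015, "roll": 0, "hand": 0}, {"tx": 0, "ty": 0, "tz": 0.0015, "roll": 0, "hand": 0}, {"tx": 0, "ty": 0, "tz": 0.001, "roll": 0, "hand": 0}, {"tx": 0, "ty": 0, "tz": 0, "roll": 0, "hand": 0}, {"tx": 0, "ty": 0, "tz": 0, "roll": 0, "hand": 0}, {"tx": 0, "ty": 0, "tz": 0, "roll": 0, "hand": 0}]'

```text
clock: 12.12
eef_pos: [0.5448, -0.2407, 0.1507]
ee_rot: [-0.131, 3.139, -0.0]
ft_force: [-2.3, 0.3, 6.9]
gripper_width: 0.132
finger_force: 79.0
```

Run:
```python
from h import *
go(.5446,-.2405,.1515,-1.425+.0)
```

```text
t 12.12 pos [ 0.5448 -0.2407  0.1507] yaw -3.058 tilt [ 0.0003 -0.0002] shift [ 0.0001  0.0002 -0.0008] roll 1.508 F [-2.3  0.3  6.9] T [ 0.17  0.57 -0.03] w 0.132 q7 1.77
```

Request:
arm_command --plan '[{"tx": 0, "ty": 0, "tz": 0, "roll": 0.08, "hand": 0}, {"tx": 0, "ty": 0, "tz": 0, "roll": 0.08, "hand": 0}, {"tx": 0, "ty": 0, "tz": 0, "roll": 0.08, "hand": 0}, {"tx": 0, "ty": 0, "tz": 0, "roll": 0.08, "hand": 0}, {"tx": 0, "ty": 0, "tz": 0, "roll": 0.08, "hand": 0}, {"tx": 0, "ty": 0, "tz": 0, "roll": 0.08, "hand": 0}, {"tx": 0, "ty": 0, "tz": 0, "roll": 0, "hand": 0}]'

```text
clock: 12.7
eef_pos: [0.545, -0.2409, 0.1509]
ee_rot: [0.628, 3.077, -0.001]
ft_force: [-0.8, -1.3, 6.8]
gripper_width: 0.128
finger_force: 79.2
```

Run:
```python
from h import *
go(.5446,-.2405,.1515,-1.425+.0)
```

```text
t 12.7 pos [ 0.545  -0.2409  0.1509] yaw 2.739 tilt [ 0.0009 -0.0006] shift [ 0.0005  0.0002 -0.0006] roll 1.023 F [-0.8 -1.3  6.8] T [-0.21  0.33 -0.02] w 0.128 q7 1.33
```

Request:
arm_command --plan '[{"tx": 0, "ty": 0, "tz": 0, "roll": 0.08, "hand": 0}, {"tx": 0, "ty": 0, "tz": 0, "roll": 0.08, "hand": 0}, {"tx": 0, "ty": 0, "tz": 0, "roll": 0.08, "hand": 0}, {"tx": 0, "ty": 0, "tz": 0, "roll": 0.08, "hand": 0}, {"tx": 0, "ty": 0, "tz": 0, "roll": 0.08, "hand": 0}, {"tx": 0, "ty": 0, "tz": 0, "roll": 0.08, "hand": 0}, {"tx": 0, "ty": 0, "tz": 0, "roll": 0.08, "hand": 0}, {"tx": 0, "ty": 0, "tz": 0, "roll": 0.08, "hand": 0}, {"tx": 0, "ty": 0, "tz": 0, "roll": 0.08, "hand": 0}]'

```text
clock: 13.45
eef_pos: [0.545, -0.2411, 0.1509]
ee_rot: [1.669, 2.66, -0.0]
ft_force: [-0.8, -1.4, 6.8]
gripper_width: 0.13
finger_force: 79.2
```

Run:
```python
from h import *
go(.5446,-.2405,.1515,-1.425+.0)
```

```text
t 13.45 pos [ 0.545  -0.2411  0.1509] yaw 2.021 tilt [ 0.001  -0.0006] shift [ 0.0007 -0.0001 -0.0006] roll 0.304 F [-0.8 -1.4  6.8] T [-0.31  0.32  0.07] w 0.130 q7 0.68
```

Request:
arm_command --plan '[{"tx": 0, "ty": 0, "tz": 0, "roll": 0.08, "hand": 0}, {"tx": 0, "ty": 0, "tz": 0, "roll": 0.08, "hand": 0}, {"tx": 0, "ty": 0, "tz": 0, "roll": 0.08, "hand": 0}, {"tx": 0, "ty": 0, "tz": 0, "roll": 0.06, "hand": 0}, {"tx": 0, "ty": 0, "tz": 0, "roll": 0.03, "hand": 0}, {"tx": 0, "ty": 0, "tz": 0, "roll": 0.02, "hand": 0}, {"tx": 0, "ty": 0, "tz": 0, "roll": 0, "hand": 0}, {"tx": 0, "ty": 0, "tz": 0, "roll": 0, "hand": 0}]'

```text
clock: 14.12
eef_pos: [0.545, -0.2411, 0.1509]
ee_rot: [2.103, 2.333, 0.0]
ft_force: [-1.5, -2.3, 7.0]
gripper_width: 0.128
finger_force: 79.2
```

Run:
```python
from h import *
go(.5446,-.2405,.1515,-1.425-.07)
```

```text
t 14.12 pos [ 0.545  -0.2411  0.1509] yaw 1.674 tilt [ 0.0009 -0.0007] shift [ 0.0006 -0.0003 -0.0006] roll 0.028 F [-1.5 -2.3  7. ] T [-0.38  0.3  -0.06] w 0.128 q7 0.36
```

Request:
arm_command --plan '[{"tx": 0, "ty": 0, "tz": 0, "roll": 0.03, "hand": 0}, {"tx": 0, "ty": 0, "tz": 0, "roll": 0.03, "hand": 0}, {"tx": 0, "ty": 0, "tz": 0, "roll": 0.02, "hand": 0}, {"tx": 0, "ty": 0, "tz": 0, "roll": 0, "hand": 0}, {"tx": 0, "ty": 0, "tz": 0, "roll": 0, "hand": 0}]'

```text
clock: 14.53
eef_pos: [0.545, -0.2411, 0.1509]
ee_rot: [2.194, 2.247, 0.0]
ft_force: [-1.6, -2.2, 8.2]
gripper_width: 0.127
finger_force: 79.3
```

Run:
```python
from h import *
go(.5446,-.2405,.1515,-1.425-.12)
```

```text
t 14.53 pos [ 0.545  -0.2411  0.1509] yaw 1.595 tilt [ 0.0009 -0.0008] shift [ 0.0006 -0.0004 -0.0006] roll -0.002 F [-1.6 -2.2  8.2] T [-0.39  0.32  0.18] w 0.127 q7 0.29
```

Request:
arm_command --plan '[{"tx": 0, "ty": 0, "tz": 0, "roll": 0.03, "hand": 0}, {"tx": 0, "ty": 0, "tz": 0, "roll": 0.02, "hand": 0}, {"tx": 0, "ty": 0, "tz": 0, "roll": 0, "hand": 0}, {"tx": 0, "ty": 0, "tz": 0, "roll": 0, "hand": 0}]'

```text
clock: 14.87
eef_pos: [0.545, -0.241, 0.1509]
ee_rot: [2.249, 2.192, 0.0]
ft_force: [-1.1, -2.3, 6.6]
gripper_width: 0.13
finger_force: 79.4
```

Run:
```python
from h import *
go(.5446,-.2405,.1515,-1.425-.17)
```

```text
t 14.87 pos [ 0.545  -0.241   0.1509] yaw 1.545 tilt [ 0.0009 -0.0009] shift [ 0.0005 -0.0004 -0.0006] roll -0.001 F [-1.1 -2.3  6.6] T [-0.49  0.33  0.59] w 0.130 q7 0.24
```

Torque is up to 0.59 N m, so the cam is at its stop. I'll relax the roll slightly and ease off upward.

Request:
arm_command --plan '[{"tx": 0, "ty": 0, "tz": 0, "roll": -0.03, "hand": 0}, {"tx": 0, "ty": 0, "tz": -0.001, "roll": 0, "hand": 0}, {"tx": 0, "ty": 0, "tz": -0.001, "roll": 0, "hand": 0}, {"tx": 0, "ty": 0, "tz": -0.001, "roll": 0, "hand": 0}, {"tx": 0, "ty": 0, "tz": -0.001, "roll": 0, "hand": 0}, {"tx": 0, "ty": 0, "tz": -0.001, "roll": 0, "hand": 0}, {"tx": 0, "ty": 0, "tz": -0.001, "roll": 0, "hand": 0}, {"tx": 0, "ty": 0, "tz": -0.001, "roll": -0.04, "hand": 0}, {"tx": 0, "ty": 0, "tz": 0, "roll": 0, "hand": 0}, {"tx": 0, "ty": 0, "tz": 0, "roll": 0, "hand": 0}]'

```text
clock: 15.7
eef_pos: [0.5447, -0.2406, 0.1571]
ee_rot: [-2.173, -2.269, -0.0]
ft_force: [1.3, -1.7, -3.1]
gripper_width: 0.132
finger_force: 79.1
```

Run:
```python
from h import *
go(.5446,-.2405,.2,-1.425)
```

```text
t 15.7 pos [ 0.5447 -0.2406  0.1571] yaw 1.614 tilt [-0.      0.0002] shift [ 0.0001 -0.0001 -0.0429] roll -0.103 F [ 1.3 -1.7 -3.1] T [-0.41 -0.55  0.08] w 0.132 q7 0.31
```

Request:
arm_command --plan '[{"tx": 0, "ty": 0, "tz": -0.002, "roll": 0, "hand": 0}, {"tx": 0, "ty": 0, "tz": -0.002, "roll": 0, "hand": 0}, {"tx": 0, "ty": 0, "tz": -0.003, "roll": 0, "hand": 0}, {"tx": 0, "ty": 0, "tz": -0.004, "roll": 0, "hand": 0}, {"tx": 0, "ty": 0, "tz": -0.006, "roll": 0, "hand": 0}, {"tx": 0, "ty": 0, "tz": -0.012, "roll": 0, "hand": 0}, {"tx": 0, "ty": 0, "tz": -0.012, "roll": 0, "hand": 0}, {"tx": 0, "ty": 0, "tz": -0.006, "roll": 0, "hand": 0}, {"tx": 0, "ty": 0, "tz": 0, "roll": 0, "hand": 0}]'

```text
clock: 16.45
eef_pos: [0.5455, -0.241, 0.2067]
ee_rot: [2.17, 2.267, 0.002]
ft_force: [-0.2, -0.5, -1.6]
gripper_width: 0.128
finger_force: 79.3
```

Run:
```python
from h import *
go(.5446,-.2405,.2,-.083)
s=snap('side'); t=snap('top')
W=np.hstack([cv2.resize(x['frame'][r:r+75,c:c+50],None,fx=8,fy=8,interpolation=cv2.INTER_CUBIC) for x,r,c in((s,85,343),(t,160,398))])
cv2.imwrite('pics/lk.png',W)
```

```text
t 16.45 pos [ 0.5455 -0.241   0.2067] yaw 1.615 tilt [ 0.003  -0.0011] shift [ 0.0005 -0.0009  0.0067] roll -1.444 F [-0.2 -0.5 -1.6] T [ 0.01 -0.   -0.01] w 0.128 q7 0.31
```

View pics/lk.png

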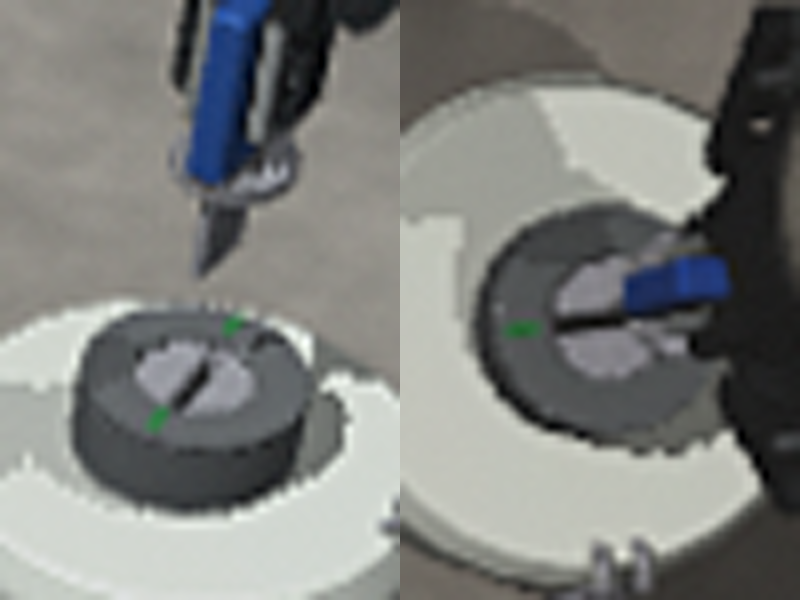

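lk.png shows the slot at (190,385) pointing at both green marks and the key out of the slot, still upright in the grip, so the cam is locked. I'll return the key.

Request:
arm_command --plan '[{"tx": 0, "ty": 0, "tz": 0, "roll": -0.1202, "hand": 0}, {"tx": 0, "ty": 0, "tz": 0, "roll": -0.1202, "hand": 0}, {"tx": 0, "ty": 0, "tz": 0, "roll": -0.1202, "hand": 0}, {"tx": 0, "ty": 0, "tz": 0, "roll": -0.1202, "hand": 0}, {"tx": 0, "ty": 0, "tz": 0, "roll": -0.1202, "hand": 0}, {"tx": 0, "ty": 0, "tz": 0, "roll": -0.1202, "hand": 0}, {"tx": 0, "ty": 0, "tz": 0, "roll": -0.1202, "hand": 0}, {"tx": 0, "ty": 0, "tz": 0, "roll": -0.1202, "hand": 0}, {"tx": 0, "ty": 0, "tz": 0, "roll": -0.1202, "hand": 0}, {"tx": 0, "ty": 0, "tz": 0, "roll": -0.1202, "hand": 0}, {"tx": 0, "ty": 0, "tz": 0, "roll": -0.1202, "hand": 0}, {"tx": 0, "ty": 0, "tz": 0, "roll": -0.1202, "hand": 0}]'

```text
clock: 17.55
eef_pos: [0.5443, -0.2405, 0.2036]
ee_rot: [-0.123, -3.138, -0.001]
ft_force: [-0.2, -0.4, -0.9]
gripper_width: 0.127
finger_force: 79.3
```

Request:
arm_command --plan '[{"tx": 0.003, "ty": 0.02, "tz": 0, "roll": 0, "hand": 0}, {"tx": 0.0056, "ty": 0.0364, "tz": 0, "roll": 0, "hand": 0}, {"tx": 0.006, "ty": 0.04, "tz": 0, "roll": 0, "hand": 0}, {"tx": 0.006, "ty": 0.04, "tz": 0, "roll": 0, "hand": 0}, {"tx": 0.006, "ty": 0.04, "tz": 0, "roll": 0, "hand": 0}, {"tx": 0.006, "ty": 0.04, "tz": 0, "roll": 0, "hand": 0}, {"tx": 0.006, "ty": 0.04, "tz": 0, "roll": 0, "hand": 0}, {"tx": 0.006, "ty": 0.04, "tz": 0, "roll": 0, "hand": 0}, {"tx": 0.006, "ty": 0.04, "tz": 0, "roll": 0, "hand": 0}, {"tx": 0.006, "ty": 0.04, "tz": 0, "roll": 0, "hand": 0}, {"tx": 0.004, "ty": 0.025, "tz": 0, "roll": 0, "hand": 0}, {"tx": 0.0025, "ty": 0.02, "tz": 0, "roll": 0, "hand": 0}]'

```text
clock: 18.55
eef_pos: [0.5162, 0.1876, 0.2039]
ee_rot: [-0.128, -3.138, -0.001]
ft_force: [1.0, -0.5, -1.8]
gripper_width: 0.126
finger_force: 79.3
```

Request:
arm_command --plan '[{"tx": 0, "ty": 0, "tz": 0.02, "roll": 0, "hand": 0}, {"tx": 0, "ty": 0, "tz": 0.025, "roll": 0, "hand": 0}, {"tx": 0, "ty": 0, "tz": 0.025, "roll": 0, "hand": 0}, {"tx": 0, "ty": 0, "tz": 0.02, "roll": 0, "hand": 0}, {"tx": 0, "ty": 0, "tz": 0, "roll": 0, "hand": 0}, {"tx": 0, "ty": 0, "tz": 0, "roll": 0, "hand": 0}, {"tx": 0, "ty": 0, "tz": 0, "roll": 0, "hand": 0}]'

```text
clock: 19.13
eef_pos: [0.5177, 0.1849, 0.1152]
ee_rot: [0.132, 3.138, 0.001]
ft_force: [-0.2, -1.0, 0.5]
gripper_width: 0.13
finger_force: 79.3
```

Run:
```python
from h import *
go(.5177,.1843,.08,3.057)
```

```text
t 19.13 pos [0.5177 0.1849 0.1152] yaw 3.057 tilt [0.0006 0.0005] shift [-0.     -0.0006  0.0352] roll 0.000 F [-0.2 -1.   0.5] T [0.01 0.02 0.01] w 0.130 q7 0.77
```

Request:
arm_command --plan '[{"tx": 0, "ty": -0.0006, "tz": 0.01, "roll": 0, "hand": 0}, {"tx": 0, "ty": 0, "tz": 0.01, "roll": 0, "hand": 0}, {"tx": 0, "ty": 0, "tz": 0.008, "roll": 0, "hand": 0}, {"tx": 0, "ty": 0, "tz": 0.006, "roll": 0, "hand": 0}, {"tx": 0, "ty": 0, "tz": 0.006, "roll": 0, "hand": 0}, {"tx": 0, "ty": 0, "tz": 0.006, "roll": 0, "hand": 0}, {"tx": 0, "ty": 0, "tz": 0.005, "roll": 0, "hand": 0}, {"tx": 0, "ty": 0, "tz": 0.004, "roll": 0, "hand": 0}, {"tx": 0, "ty": 0, "tz": 0, "roll": 0, "hand": 0}, {"tx": 0, "ty": 0, "tz": 0, "roll": 0, "hand": 0}]'

```text
clock: 19.97
eef_pos: [0.5172, 0.184, 0.0592]
ee_rot: [-0.132, -3.139, -0.0]
ft_force: [0.2, 0.5, -0.8]
gripper_width: 0.128
finger_force: 79.3
```

Run:
```python
from h import *
go(.5177,.1843,.0568,3.057)
```

```text
t 19.97 pos [0.5172 0.184  0.0592] yaw 3.057 tilt [-0.0003  0.    ] shift [-0.0005  0.0003  0.0024] roll 0.000 F [ 0.2  0.5 -0.8] T [ 0.02 -0.01 -0.01] w 0.128 q7 0.72
```

In the pocket with no contact force. I'll lower the last 2 mm and check for contact before releasing.

Request:
arm_command --plan '[{"tx": 0, "ty": 0, "tz": 0.001, "roll": 0, "hand": 0}, {"tx": 0, "ty": 0, "tz": 0.001, "roll": 0, "hand": 0}, {"tx": 0, "ty": 0, "tz": 0.0005, "roll": 0, "hand": 0}, {"tx": 0, "ty": 0, "tz": 0, "roll": 0, "hand": 0}, {"tx": 0, "ty": 0, "tz": 0, "roll": 0, "hand": 0}, {"tx": 0, "ty": 0, "tz": 0, "roll": 0, "hand": 0}]'

```text
clock: 20.47
eef_pos: [0.5173, 0.184, 0.0569]
ee_rot: [0.133, 3.139, 0.0]
ft_force: [-0.1, -0.6, -0.7]
gripper_width: 0.127
finger_force: 79.3
```

Request:
arm_command --plan '[{"tx": 0, "ty": 0, "tz": 0, "roll": 0, "hand": 0.02}, {"tx": 0, "ty": 0, "tz": 0, "roll": 0, "hand": 0.03}, {"tx": 0, "ty": 0, "tz": 0, "roll": 0, "hand": 0.06}, {"tx": 0, "ty": 0, "tz": 0, "roll": 0, "hand": 0.06}, {"tx": 0, "ty": 0, "tz": 0, "roll": 0, "hand": 0.06}, {"tx": 0, "ty": 0, "tz": 0, "roll": 0, "hand": 0.06}, {"tx": 0, "ty": 0, "tz": 0, "roll": 0, "hand": 0.06}, {"tx": 0, "ty": 0, "tz": 0, "roll": 0, "hand": 0.06}]'

```text
clock: 21.13
eef_pos: [0.5173, 0.184, 0.0568]
ee_rot: [-0.133, -3.139, -0.0]
ft_force: [0.5, 0.3, -0.3]
gripper_width: 0.702
finger_force: 0.0
```

Run:
```python
from h import *
go(.5177,.1843,.2,3.057)
```

```text
t 21.13 pos [0.5173 0.184  0.0568] yaw 3.057 tilt [-0.0001  0.    ] shift [-0.0004  0.0004 -0.1432] roll 0.000 F [ 0.5  0.3 -0.3] T [0.05 0.01 0.04] w 0.702 q7 0.72
```

Released. I'll retreat upward, then away sideways so the cameras can see the stand.

Request:
arm_command --plan '[{"tx": 0, "ty": 0, "tz": -0.01, "roll": 0, "hand": 0.06}, {"tx": 0, "ty": 0, "tz": -0.02, "roll": 0, "hand": 0.06}, {"tx": 0, "ty": 0, "tz": -0.03, "roll": 0, "hand": 0.06}, {"tx": 0, "ty": 0, "tz": -0.04, "roll": 0, "hand": 0.06}, {"tx": 0, "ty": 0, "tz": -0.04, "roll": 0, "hand": 0.06}, {"tx": 0, "ty": -0.04, "tz": -0.01, "roll": 0, "hand": 0.06}, {"tx": 0, "ty": -0.04, "tz": 0, "roll": 0, "hand": 0.06}, {"tx": 0, "ty": -0.04, "tz": 0, "roll": 0, "hand": 0.06}, {"tx": 0, "ty": -0.04, "tz": 0, "roll": 0, "hand": 0.06}, {"tx": 0, "ty": -0.04, "tz": 0, "roll": 0, "hand": 0.06}, {"tx": 0, "ty": 0, "tz": 0, "roll": 0, "hand": 0.06}, {"tx": 0, "ty": 0, "tz": 0, "roll": 0, "hand": 0.06}]'

```text
clock: 22.13
eef_pos: [0.5001, -0.0177, 0.2076]
ee_rot: [0.139, 3.138, -0.001]
ft_force: [0.4, 0.6, 0.4]
gripper_width: 0.703
finger_force: 0.0
```

Run:
```python
from h import *
old=dict(np.load('top.npz'))
t=snap('top'); s=snap('side')
def blue(d,box):
    u0,u1,v0,v1=box; m=cv2.inRange(cv2.cvtColor(d['frame'],cv2.COLOR_BGR2HSV),(105,120,60),(130,255,255))[v0:v1,u0:u1]
    v,u=np.where(m); return len(v),(u.mean()+u0).round(2),(v.mean()+v0).round(2)
print('top',blue(t,(225,262,195,230)),'start 75 (242.25,208.53)')
p0=cv2.imread('pics/side0.png'); f0={'frame':p0}
print('side',blue(s,(240,270,245,290)),'start',blue(f0,(240,270,245,290)))
a=cv2.imread('pics/top0.png')
print('top diff stand+jar+dish',[(n,int((cv2.absdiff(a,t['frame'])[v0:v1,u0:u1].max(2)>40).sum())) for n,(u0,u1,v0,v1) in dict(stand=(225,265,190,232),jar=(300,340,145,185),dish=(290,350,212,288),spoon=(105,225,180,222)).items()])
print('side diff jar,dish',[int((cv2.absdiff(p0,s['frame'])[v0:v1,u0:u1].max(2)>40).sum()) for u0,u1,v0,v1 in((255,295,158,222),(305,395,215,285))])
```

```text
top (73, np.float64(242.03), np.float64(208.55)) start 75 (242.25,208.53)
side (318, np.float64(253.47), np.float64(264.07)) start (314, np.float64(253.71), np.float64(264.03))
top diff stand+jar+dish [('stand', 13), ('jar', 191), ('dish', 1998), ('spoon', 0)]
side diff jar,dish [0, 1700]
```

The key is back to within 0.3 px of its starting place in both views. The jar and spoon rest are unchanged; the differences over the dish come from the arm hanging above it. Handing in.

```bash
python3 -c "
from workcell import robot
print(robot.close_job())"
```

```text
the job is handed in; nothing more can be done
None
```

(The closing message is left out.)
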